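# Load the soldering stage and index it one hole towards the torch

### The job

Seat the white soldering block's steel carrier plate fully down on the two pegs of the blue sliding stage and let go of it. Then pull up the red plunger knob, slide the stage along its rail to the next hole on the side where the orange torch stands, and push the knob down until the pin is fully home; finish while still holding the knob down there with the fingers, because the spring lifts it a little when let go. Leave the torch, jar, bowl, brush and hammer where they are.

Things in the scene. Friction and masses are not known exactly. Their poses are not given: they have to be found in the camera images.
- rail: Fixed indexing rail, 150 x 300 mm, dark steel base plate 10 mm thick on the bench. Origin: centre of its underside. y runs along the rail (the stage's way), z up. The near brass bar (centre line at x = -50 mm, its top 30 mm above the bench) has five holes on its centre line at y = -80, -40, 0, 40, 80 mm, 10.5 mm long along the rail.
- stage (a joint): Travel of the blue stage along the rail's +y, m. It starts in the middle hole, near 0 (up to 1.3 mm of play either way); the next holes are at +0.040 and -0.040; end stops at +-0.085. Sliding friction about 2 N when the pin is pulled.
- seat (a point): Point on the top face of the blue stage (150 x 120 x 12 mm, top 46 mm above the bench), midway between its two steel pegs; axes as the rail's. The pegs are 9 mm in diameter, 12 mm high with tapered tips, at y = -42 and +42 mm from here. The plunger axis lies at x = -77 mm from here. It travels with the stage.
- block: Loose steel carrier plate, 60 (x) x 110 (y) x 10 mm, with a white soldering block fixed on its middle, 40 (x) x 44 (y) mm, 10 to 40 mm above the underside. Origin: centre of the underside, z up. Two 12 mm holes through the plate at y = -42 and +42 mm fit the stage's pegs, either way round. About 0.35 kg. Grip the white block across its 44 mm.
- knob: Red plunger knob near the stage's edge. Origin: on the plunger axis, under its round collar (26 mm across, 5 mm thick); axes as the rail's, z up. On the collar stands a tab, 32 mm (x) by 16 mm (y), 5 to 37 mm above the origin. The origin is 66 mm above the bench when home, the collar then flush on its dark housing (30 mm across). Grip the tab from above across its 16 mm.
- plunger (a joint): Lift of knob and pin, m. 0: fully home (stop); about 0.004: where its spring leaves it, the pin catching in the hole; from 0.012: pin (8 mm across, round tip) clear of the holes; 0.018: upper stop. The spring (1 N per mm about the rest point) resists both ways: about 10 N up at 0.014, 4 N down at 0. Lowered between holes, the tip rides on the bar at 0.012.
- torch: Unlit orange hand torch standing on a round black foot 68 mm in diameter, 144 mm high. Origin: centre of its underside. It stands beyond the rail near one end or the other: the side of the rail's middle (sign of its y in the rail's frame) is the way to move the stage. Not to be moved.
- jar: Glass jar with a brass lid, 60 mm in diameter, 85 mm high, near the rail's other end. Origin: centre of its underside. Not to be moved.
- bowl: Empty black bowl, 100 mm across, 35 mm high. Origin: centre of its underside. Not to be moved.
- brush: Small brush lying on the bench, its length along its x. Not to be moved.
- hammer: Hammer lying on the bench, its length along its x. Not to be moved.
Mind the look-alikes: they are no part of the job. What is shaped like the block but black or green is not meant.

How it is judged:
By the outcome, as a careful person would: the job done as asked, in the order asked, and still so for the second after the job is handed in, while the arm keeps its last pose, push and grip.
It also fails if it takes over 53 s, if anything falls off the work surface, if the arm or the gripper's body presses on something with over 40 N, if the wrist force passes 120 N, or if a joint passes its speed limit or range.

### The arm

A 6-joint arm with a two-finger parallel gripper is mounted at the origin on the work surface. World frame = base frame: x ahead of the robot, y to its left, z up, the work surface at z = 0. Lengths are in m, angles in rad, forces in N, time in s.
With the tool pointing down it reaches from about 0.425 to 0.95 m from the base axis. Payload 3.5 kg.
Tool frame: the origin (TCP) lies between the finger pads, 19 mm behind the fingertips; this is the grasp point; x points along the fingers, z is the direction in which the jaws open and shut, and the axes are right-handed (so a half turn about x gives the same grasp; the last joint's range is limited). The gripper opens to 85 mm and grips with 20 to 120 N. Pads are 22 mm wide; open, the fingers measure 114 mm over their backs; the gripper's body (76 mm by 85 mm) begins 54 mm behind the grasp point. The pads swing forward as they close: fully open they stand 13 mm farther back than shut.
Start: joints at [-1.416, 0.286, 1.577, -0, 1.279, -0.15], TCP at [0.203, -0.644, 0.25] pointing down, gripper open.
Joint ranges: [-2.77, 2.77], [-0.9, 2.22], [0.21, 2.48], [-1.53, 4.67], [0.24, 2.81], [-2.84, 2.84]. Speed limits (rad/s): [2.79, 2.79, 3.14, 3.14, 3.14, 3.14].

### API

Orientations are given as a unit quaternion [x, y, z, w].
In Python, from plant import ctrl gives the robot as it stands.
- The arm moves only by the tool move_arm, never from a script. Its argument "commands" is one flat list of numbers, 4 for each row, row after row: the shift along the tool's x, y, z in units of 25 mm (1.0 is 25 mm), then the turn about the tool's x in units of 5 degrees (1.0 is 5 degrees). A call has 1 to 20 rows; each row shifts and turns the commanded pose from where the row before left it, along the tool's axes as they then stand; what a row does not reach is not made up. A row lasts 1/8 s, in which the tool goes at most 62.5 mm and 10.7 degrees, less where a joint would pass 70% of its speed; a pose out of reach is approached as far as the arm can. A call is refused whole if a number of a shift passes 1 or a number of a turn 1, either way. A call with a gripper value outside its range is refused whole. "jaw" is the finger opening in mm, from 0 to 85.4, set as the call begins (left out, the last holds). The fingers move at their own pace and stop on an object; "force" is the grip in N (left out, the last holds). Time passes only in rows, so rows that do not move let the fingers close. It gives the time, the measured TCP pose, the force and the opening at its end, in the units of the state.
- ctrl.get_state(): the state, without advancing time (a new reading comes with each control period).
- ctrl.read_camera(name): name is "side" or "top" or "wrist"; returns the picture (480x640x3 uint8, red, green, blue); there is no depth.
- ctrl.get_calibration(name): a dict with "camera_matrix" (3x3 intrinsics, pixels), "camera_from_world" (4x4, takes a point from world to camera coordinates); the wrist camera has in their place "mount" (4x4, takes a point from camera to tool coordinates, whose origin is the TCP and whose axes are the tool frame's). Camera axes: x right, y down, z forward; pixel columns grow to the right and rows downward; lengths in m; the calibration is good to about 2 mm. A picture is of the moment at which its call begins: read the wrist's pose just before it. get_calibration takes no time and is no camera call.
- ctrl.sign_off(): hands the job in, once; it reports no verdict.
The state is a dict: "time": time; "qpos": joint angles; "dq": joint speeds; "joint_efforts": joint torques, N m; "eef_pos": TCP position; "tcp_rot": TCP orientation; "contact_force": force on the tool from outside, world axes, zero at the start; "wrist_torque": the same for the moment, N m; "opening": opening from 0.0 (shut) to 1.0 (fully open).
Only numpy, scipy, OpenCV 4.12 (cv2) and the standard library are available. Lean on these libraries where they do the work, as an engineer would, in place of code of your own. Each camera call takes 0.05 s, during which the arm holds its last target.

## Working session

There is one attempt and no reset: what is moved stays moved. The work goes in short steps, Python scripts to look and compute and a tool call to move; the robot and the scene stay as the last step left them, time stands still between calls to the robot, and variables do not carry over. Pictures are saved under pics/ and viewed, and the job is handed in when it is done.

Besides the shell and the picture viewer there is one more tool, called in YAML: its name, and indented under it one key for each argument. move_arm: Moves the arm, as the interface text tells. Its arguments: {"type":"object","properties":{"commands":{"type":"array"},"jaw":{"type":"number"},"force":{"type":"number"}},"required":["commands"]}

```bash
ls; mkdir -p pics; python3 - <<'E'
from plant import ctrl
import cv2
s=ctrl.get_state(); print(s)
for n in ["top","side","wrist"]:
    im=ctrl.read_camera(n); cv2.imwrite(f"pics/{n}0.png",im[:,:,::-1])
    c=ctrl.get_calibration(n); print(n,{k:(v.round(4).tolist() if hasattr(v,'round') else v) for k,v in c.items()})
E
```

```text
pics
{'time': 0.0, 'qpos': array([-1.41601665e+00,  2.87160435e-01,  1.57818218e+00,  5.31028703e-05,
        1.27860431e+00, -1.50010642e-01]), 'dq': array([-0.00032447, -0.00074012,  0.00022194, -0.00078505,  0.00182872,
        0.00016037]), 'joint_efforts': array([ 1.14634736e-04, -4.05981445e+01, -2.92625087e+01, -1.33614453e-04,
        5.73022917e-03, -3.71978672e-06]), 'eef_pos': array([ 0.20249971, -0.64326447,  0.24864781]), 'tcp_rot': array([ 0.41890616,  0.57068183, -0.41770636,  0.56952724]), 'contact_force': array([-0.18300007, -0.69676514,  0.22308301]), 'wrist_torque': array([-0.04469005, -0.02937198, -0.02139981]), 'opening': 0.9978087942043701}
top {'camera_matrix': [[547.2874, 0.0, 314.4734], [0.0, 547.2874, 230.4198], [0.0, 0.0, 1.0]], 'camera_from_world': [[0.0027, -1.0, -0.0008, 0.0281], [-0.9727, -0.0025, -0.2319, 0.5322], [0.2319, 0.0014, -0.9727, 1.4343], [0.0, 0.0, 0.0, 1.0]]}
side {'camera_matrix': [[498.3448, 0.0, 320.6262], [0.0, 498.3448, 238.7938], [0.0, 0.0, 1.0]], 'camera_from_world': [[-0.0952, -0.9955, 0.0004, 0.0665], [-0.6354, 0.0605, -0.7698, 0.3881], [0.7663, -0.0735, -0.6383, 1.1132], [0.0, 0.0, 0.0, 1.0]]}
wrist {'camera_matrix': [[395.555, 0.0, 323.4388], [0.0, 395.555, 240.1447], [0.0, 0.0, 1.0]], 'mount': [[0.0005, -0.299, 0.9542, -0.1242], [0.0, -0.9542, -0.299, 0.0771], [1.0, 0.0002, -0.0004, -0.0], [0.0, 0.0, 0.0, 1.0]]}
```

View pics/top0.png

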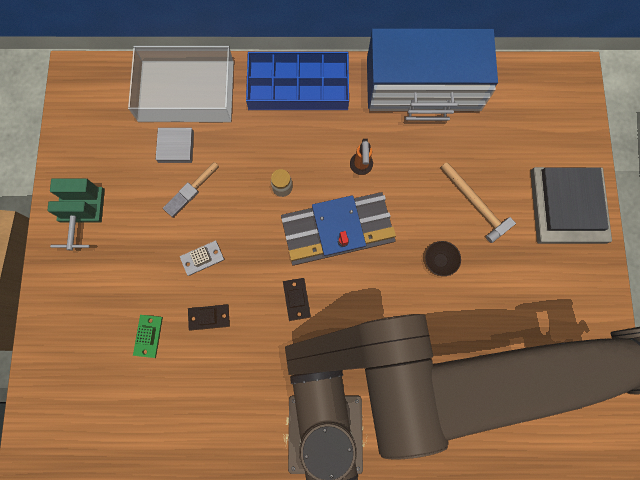

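View pics/side0.png

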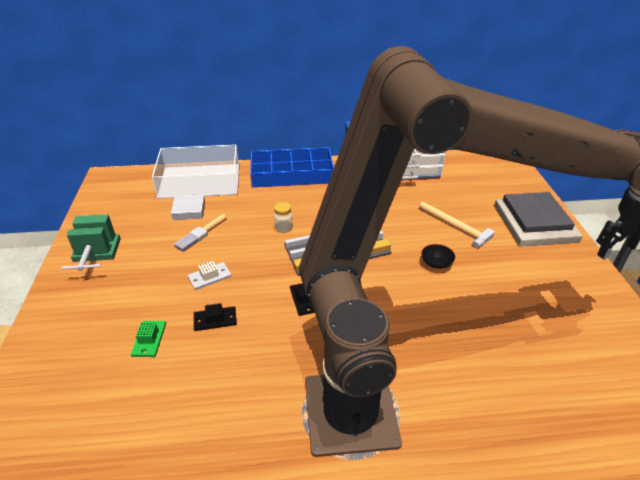

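View pics/wrist0.png

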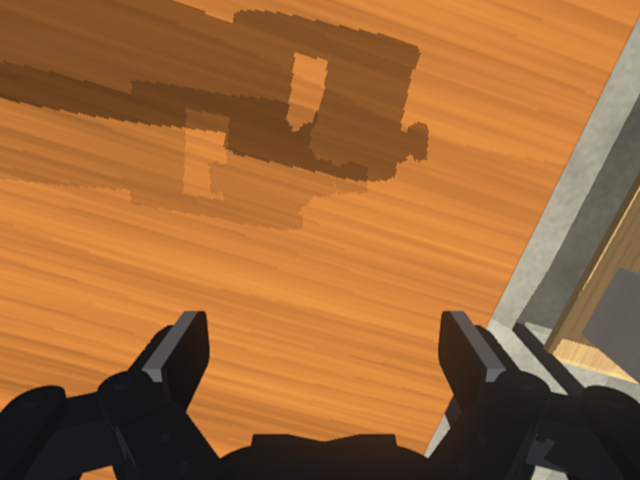

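The top view shows these candidates for the block:
- White block on a steel plate at about (202,258). This fits the description.
- Green look-alike at (148,336).
- Black look-alikes at (208,317) and (296,298).
- Plain grey plate at (174,145).

The torch at (361,158) is right of the rail's middle and the jar is at (281,181). I'll enlarge both areas to confirm.

```bash
python3 - <<'E'
import cv2,numpy as np
im=cv2.imread('pics/top0.png')
a=cv2.resize(im[225:290,160:245],None,fx=6,fy=6,interpolation=cv2.INTER_CUBIC)
b=cv2.resize(im[130:275,265:410],None,fx=5,fy=5,interpolation=cv2.INTER_CUBIC)
cv2.imwrite('pics/ca.png',a);cv2.imwrite('pics/cb.png',b[:600])
E
```

```text
(no output)
```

View pics/ca.png

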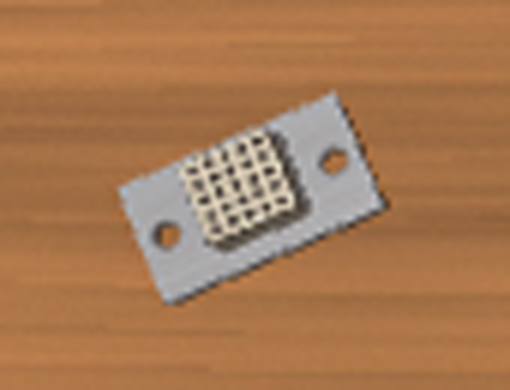

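View pics/cb.png

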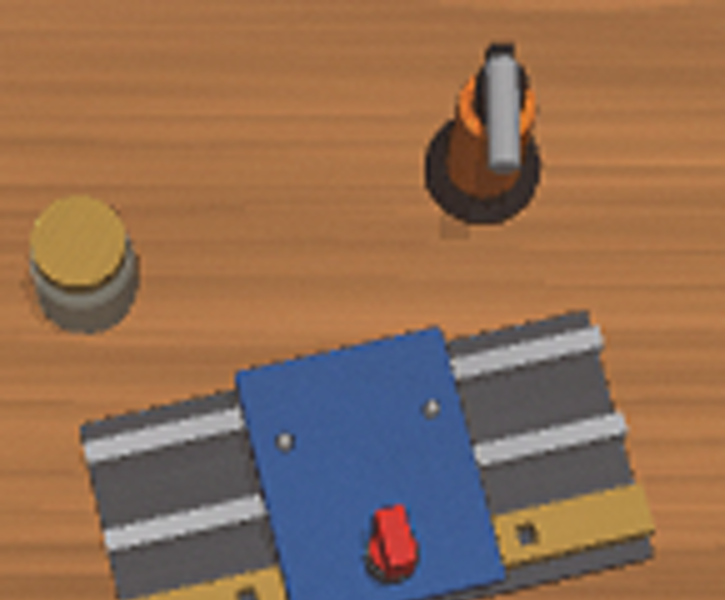

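The crops confirm the ivory-white perforated block on a steel plate with two holes. On the stage, the pegs are at about (322,218) and (351,212) and the knob at (343,238). Next I'll measure them.

```bash
cat > h.py <<'E'
import cv2,numpy as np
from plant import ctrl
from scipy.spatial.transform import Rotation as R
def cam(n,s=None):
    c=ctrl.get_calibration(n);K=np.array(c['camera_matrix'])
    if n=='wrist':
        T=np.eye(4);T[:3,:3]=R.from_quat(s['tcp_rot']).as_matrix();T[:3,3]=s['eef_pos']
        return K,np.linalg.inv(T@np.array(c['mount']))
    return K,np.array(c['camera_from_world'])
def px2w(u,v,z,KM):
    K,M=KM
    d=M[:3,:3].T@np.linalg.inv(K)@[u,v,1.];o=-M[:3,:3].T@M[:3,3]
    return o+d*(z-o[2])/d[2]
def w2px(p,KM):
    K,M=KM;q=K@(M[:3,:3]@np.asarray(p)+M[:3,3]);return q[:2]/q[2]
E
python3 - <<'E'
from h import *
im=cv2.imread('pics/top0.png');KM=cam('top')
hsv=cv2.cvtColor(im,cv2.COLOR_BGR2HSV)
def mask(lo,hi,x0,x1,y0,y1):
    m=cv2.inRange(hsv,lo,hi);o=np.zeros_like(m);o[y0:y1,x0:x1]=m[y0:y1,x0:x1];return o
def big(m): return max(cv2.findContours(m,0,1)[0],key=cv2.contourArea)
m=mask((0,0,90),(180,70,255),165,240,230,285); c=cv2.convexHull(big(m));r=cv2.minAreaRect(c);print('plate',r)
P=np.array([px2w(*p,.010,KM) for p in cv2.boxPoints(r)]);print(P.round(4).tolist(),P.mean(0).round(4))
print([np.linalg.norm(P[i]-P[i-1]).round(4) for i in range(4)])
h=[px2w(*p,.010,KM) for p in [(188,264.2),(215.5,251.7)]];print('holes',h,np.linalg.norm(h[0]-h[1]),(h[0]+h[1])/2, np.degrees(np.arctan2(*(h[0]-h[1])[:2][::-1])))
m=mask((100,120,60),(125,255,255),300,375,185,265);c=cv2.convexHull(big(m));r=cv2.minAreaRect(c)
P=np.array([px2w(*p,.046,KM) for p in cv2.boxPoints(r)]);print('stage',P.round(4).tolist(),P.mean(0).round(4),[np.linalg.norm(P[i]-P[i-1]).round(4) for i in range(4)])
h=[px2w(*p,.055,KM) for p in [(322,218.2),(351.4,211.6)]];print('pegs',h,np.linalg.norm(h[0]-h[1]),(h[0]+h[1])/2,np.degrees(np.arctan2(*(h[0]-h[1])[:2][::-1])))
m=mask((0,150,150),(8,255,255),325,365,225,260);M=cv2.moments(m);u,v=M['m10']/M['m00'],M['m01']/M['m00'];print('knob',u,v,px2w(u,v,.1,KM))
print('torch',px2w(361,163,.0,KM))
E
```

```text
plate ((201.365966796875, 257.44842529296875), (21.220735549926758, 40.10617446899414), 66.03751373291016)
[[0.4702, 0.4099, 0.01], [0.5173, 0.3092, 0.01], [0.4617, 0.2826, 0.01], [0.4155, 0.3826, 0.01]] [0.4662 0.3461 0.01  ]
[np.float64(0.0612), np.float64(0.1111), np.float64(0.0616), np.float64(0.1102)]
holes [array([0.44673219, 0.38257027, 0.01      ]), array([0.48249154, 0.30733201, 0.01      ])] 0.08330382454237524 [0.46461187 0.34495114 0.01      ] 115.42087314266502
stage [[0.6108, 0.0384, 0.046], [0.6414, -0.0778, 0.046], [0.4949, -0.1109, 0.046], [0.4656, 0.0029, 0.046]] [ 0.5532 -0.0369  0.046 ] [np.float64(0.1495), np.float64(0.1202), np.float64(0.1502), np.float64(0.1175)]
pegs [array([0.56867907, 0.0087814 , 0.055     ]), array([ 0.58779283, -0.07272054,  0.055     ])] 0.08371321207413428 [ 0.57823595 -0.03196957  0.055     ] 103.19843192297982
knob 343.3285714285714 237.12857142857143 [ 0.50504388 -0.04729258  0.1       ]
torch [ 0.75105081 -0.10660243  0.        ]
```

```bash
cat >> h.py <<'E'
def rep(s=None,tgt=None,yaw=None):
    s=s or ctrl.get_state();m=R.from_quat(s['tcp_rot']).as_matrix()
    zy=np.degrees(np.arctan2(m[1,2],m[0,2]))
    print('t',round(float(s['time']),2),'pos',np.round(s['eef_pos'],4),'xdir',m[:,0].round(3),'y',m[:,1].round(3),'zyaw',zy.round(2),'F',np.round(s['contact_force'],1),'op',round(s['opening']*85.4,1),'q6',np.round(s['qpos'][5],2))
    if tgt is not None:
        d=m.T@(np.asarray(tgt)-s['eef_pos'])/.025;print('shift units (tool)',d.round(2))
    if yaw is not None:
        a=(yaw-zy+90)%180-90;print('turn units (about tool x, down=> negative world yaw)',(-a/5).round(2))
        c,sn=np.cos(np.radians(zy+a)),np.sin(np.radians(zy+a))
        if tgt is not None:
            # after turning: tool x down, z=(c,s,0), y=z cross x
            z=np.array([c,sn,0]);x=np.array([0,0,-1.]);mm=np.column_stack([x,np.cross(z,x),z])
            print('shift after turn',(mm.T@(np.asarray(tgt)-s['eef_pos'])/.025).round(2))
E
python3 -c "
from h import *
rep(tgt=(.4655,.3455,.2),yaw=115.4)"
```

```text
t 0.15 pos [ 0.2025 -0.6434  0.2489] xdir [-0.     0.002 -1.   ] y [0.954 0.3   0.   ] zyaw -72.54 F [ 0.9  0.4 -0.6] op 85.4 q6 -0.15
shift units (tool) [  2.03  21.9  -34.57]
turn units (about tool x, down=> negative world yaw) -1.59
shift after turn [  1.96  26.47 -31.22]
```

move_arm:
  commands: [0,1,-1,0,0,1,-1,0,0,1,-1,0,0,1,-1,0,0,1,-1,0,0,1,-1,0,0,1,-1,0,0,1,-1,0,0,1,-1,0,0,1,-1,0,0,1,-1,0,0,1,-1,0,0,1,-1,0,0,1,-1,0,0,1,-1,0,0,1,-1,0,0,1,-1,0,0,1,-1,0,0,1,-1,0,0,1,-1,0]
  jaw: 85

```text
time: 2.65
eef_pos: [0.5297, -0.0157, 0.2497]
tcp_rot: [0.418, 0.57, -0.418, 0.57]
contact_force: [-0.0, -0.5, 0.3]
opening: 0.996
```

move_arm:
  commands: [0,1,-1,0,0,0.9,-1,0,0,0,-1,0,0,0,-1,0,0,0,-1,0,0,0,-1,0,0,0,-1,0,0,0,-1,0,0,0,-1,-0.8,0.4,0,-1,-0.8,0.5,0,-1,0,0.5,0,-0.8,0,0,0,0,0,0,0,0,0]

```text
time: 4.4
eef_pos: [0.4792, 0.2756, 0.2153]
tcp_rot: [0.378, 0.598, -0.378, 0.598]
contact_force: [-0.8, 0.6, 1.2]
opening: 0.991
```

```bash
python3 - <<'E'
from h import *
s=ctrl.get_state();im=ctrl.read_camera('wrist');cv2.imwrite('pics/w1.png',im[:,:,::-1])
rep(s,(.4655,.3455,.2),115.4)
KM=cam('wrist',s);print(w2px((.4655,.3455,.01),KM))
E
```

```text
t 4.4 pos [0.4792 0.2756 0.2153] xdir [ 0.001 -0.    -1.   ] y [0.903 0.43  0.   ] zyaw -64.54 F [-0.8  0.6  1.2] op 84.7 q6 1.47
shift units (tool) [ 0.61  0.71 -2.76]
turn units (about tool x, down=> negative world yaw) 0.01
shift after turn [ 0.61  0.7  -2.76]
[241.28566205 190.45903525]
```

View pics/w1.png

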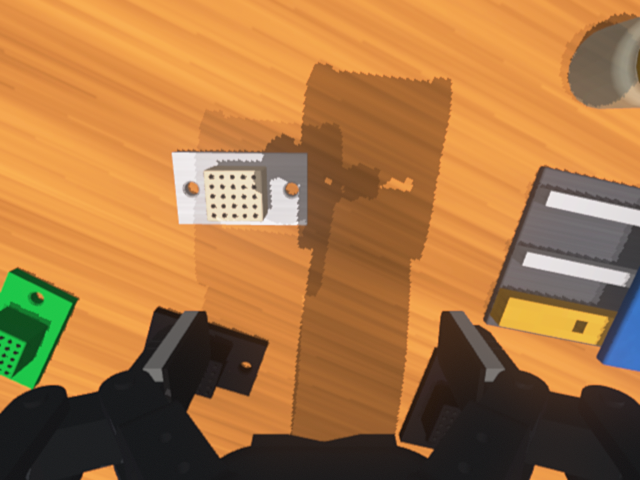

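The wrist view shows the white block's plate with holes at about (192,189) and (291,189), and the block top around (234,195). I'll refine from that.

```bash
python3 - <<'E'
from h import *
s=ctrl.get_state();KM=cam('wrist',s);im=cv2.imread('pics/w1.png')
g=cv2.cvtColor(im,cv2.COLOR_BGR2HSV)
def hole(x0,x1,y0,y1):
    sub=g[y0:y1,x0:x1];m=cv2.inRange(sub,(0,70,0),(30,255,255))
    c=max(cv2.findContours(m,0,1)[0],key=cv2.contourArea);(u,v),r=cv2.minEnclosingCircle(c);return u+x0,v+y0,r
h=[]
for b in [(182,202,178,200),(281,301,178,200)]:
    u,v,r=hole(*b);print(u,v,r);h.append(px2w(u,v,.01,KM))
print(h,np.linalg.norm(h[0]-h[1]),'mid',(h[0]+h[1])/2,np.degrees(np.arctan2(*(h[0]-h[1])[:2][::-1])))
m=cv2.inRange(g,(10,15,150),(28,120,255));m[:160]=0;m[235:]=0;m[:,:195]=0;m[:,275:]=0
c=max(cv2.findContours(cv2.morphologyEx(m,3,np.ones((5,5))),0,1)[0],key=cv2.contourArea);r=cv2.minAreaRect(c);print(r)
P=np.array([px2w(*p,.04,KM) for p in cv2.boxPoints(r)]);print('white',P.mean(0),[np.linalg.norm(P[i]-P[i-1]).round(4) for i in range(4)])
E
```

```text
192.5 187.5 6.5193023681640625
291.72222232818604 188.27777767181396 6.842686653137207
[array([0.45056479, 0.38337308, 0.01      ]), array([0.48570877, 0.30794798, 0.01      ])] 0.08321084798498612 mid [0.46813678 0.34566053 0.01      ] 114.98294682987273
((237.9110870361328, 194.90155029296875), (73.00684356689453, 59.21651077270508), 0.795723557472229)
white [0.46859371 0.3429789  0.04      ] [np.float64(0.0572), np.float64(0.0462), np.float64(0.0547), np.float64(0.046)]
```

```bash
python3 -c "
from h import *
rep(tgt=(.467,.3455,.034),yaw=115.2)"
```

```text
t 4.45 pos [0.4795 0.2755 0.2156] xdir [ 0.001  0.    -1.   ] y [0.903 0.429 0.001] zyaw -64.57 F [ 0.   0.6 -0.4] op 85.0 q6 1.47
shift units (tool) [ 7.26  0.75 -2.75]
turn units (about tool x, down=> negative world yaw) 0.05
shift after turn [ 7.26  0.74 -2.75]
```

move_arm:
  commands: [0,0.75,-1,0,0,0,-1,0,0.5,0,-0.75,0,1,0,0,0,1,0,0,0,1,0,0,0,1,0,0,0,1,0,0,0,1,0,0,0,0.5,0,0,0,0.26,0,0,0,0,0,0,0]

```text
time: 5.95
eef_pos: [0.4663, 0.3461, 0.0336]
tcp_rot: [0.378, 0.598, -0.378, 0.598]
contact_force: [-0.0, -0.3, 0.1]
opening: 1.002
```

move_arm:
  commands: [0,0,0,0,0,0,0,0,0,0,0,0,0,0,0,0,0,0,0,0,0,0,0,0]
  jaw: 35
  force: 50

```text
time: 6.7
eef_pos: [0.4669, 0.3464, 0.0346]
tcp_rot: [0.378, 0.598, -0.377, 0.598]
contact_force: [0.2, -0.1, 4.7]
opening: 0.5
```

move_arm:
  commands: [-0.5,0,0,0,-1,0,0,0,-1,0,0,0,-1,0,0,0,-1,0,0,0,-1,0,0,0,0,0,0,0]

```text
time: 7.58
eef_pos: [0.4666, 0.3464, 0.1724]
tcp_rot: [0.378, 0.597, -0.377, 0.598]
contact_force: [0.4, -0.5, -4.0]
opening: 0.507
```

```bash
python3 - <<'E'
from h import *
s=ctrl.get_state();im=ctrl.read_camera('wrist');cv2.imwrite('pics/w2.png',im[:,:,::-1])
rep(s,(.578,-.032,.172),103.2)
E
```

```text
t 7.58 pos [0.4666 0.3464 0.1724] xdir [ 0.003  0.001 -1.   ] y [0.903 0.43  0.003] zyaw -64.53 F [ 0.4 -0.5 -4. ] op 43.3 q6 1.59
shift units (tool) [ 1.000e-02 -2.490e+00  1.558e+01]
turn units (about tool x, down=> negative world yaw) 2.45
shift after turn [ 0.02  0.88 15.75]
```

View pics/w2.png

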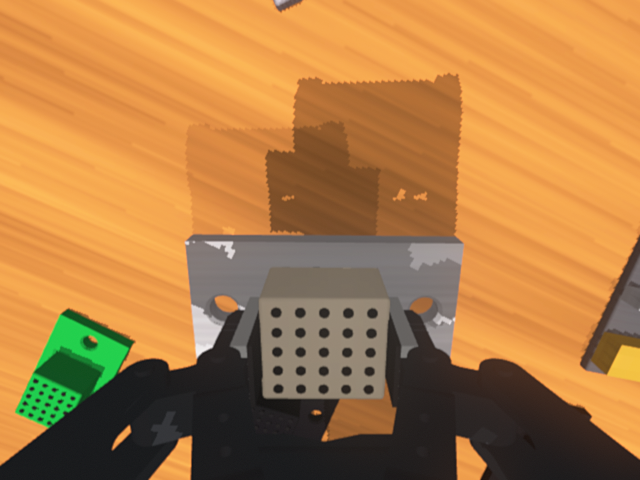

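```bash
cat >> h.py <<'E'
def px2tool(u,v,x):
    c=ctrl.get_calibration('wrist');K=np.array(c['camera_matrix']);M=np.array(c['mount'])
    d=M[:3,:3]@np.linalg.inv(K)@[u,v,1.];o=M[:3,3];return o+d*(x-o[0])/d[0]
E
python3 - <<'E'
from h import *
im=cv2.imread('pics/w2.png');cv2.imwrite('pics/w2c.png',cv2.resize(im[225:415,180:470],None,fx=2.7,fy=2.7,interpolation=cv2.INTER_CUBIC))
for p in [(263,299),(383,298),(262,398),(389,398)]: print('top',px2tool(*p,-.006).round(4))
for p in [(188,242),(462,242)]: print('plate top edge',px2tool(*p,.024).round(4))
for p in [(189,236),(461,236)]: print('plate bot edge',px2tool(*p,.034).round(4))
E
```

```text
top [-0.006   0.0198 -0.0198]
top [-0.006   0.0202  0.0196]
top [-0.006  -0.0191 -0.0219]
top [-0.006  -0.0191  0.0235]
plate top edge [ 0.024   0.0299 -0.0532]
plate top edge [0.024  0.0299 0.0545]
plate bot edge [ 0.034   0.0293 -0.0561]
plate bot edge [0.034  0.0294 0.0574]
```

View pics/w2c.png

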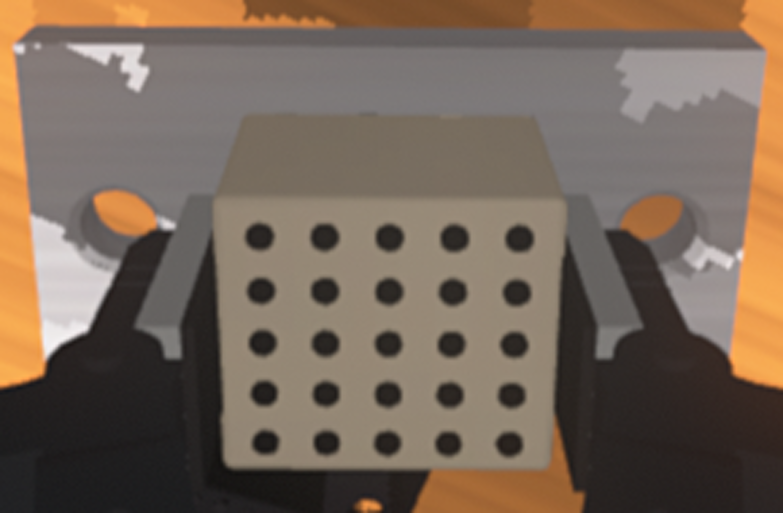

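```bash
python3 -c "
from h import *
rep(tgt=(.490,-.0526,.172),yaw=103.2)"
```

```text
t 7.62 pos [0.4657 0.3459 0.1707] xdir [-0. -0. -1.] y [ 0.903  0.43  -0.   ] zyaw -64.53 F [ 0.1 -0.1 -4.8] op 43.4 q6 1.59
shift units (tool) [-0.05 -5.98 14.81]
turn units (about tool x, down=> negative world yaw) 2.45
shift after turn [-0.05 -2.69 15.74]
```

move_arm:
  commands: [0,0,0,0.8,0,0,0,0.8,0,0,0,0.85,0,0,1,0,0,0,1,0,0,0,1,0,0,0,1,0,0,0,1,0,0,-0.2,1,0,0,-0.3,1,0,0,-0.3,1,0,0,-0.3,1,0,0,-0.3,1,0,0,-0.3,1,0,0,-0.3,1,0,0,-0.3,1,0,0,-0.3,1,0,0,-0.1,1,0,0,0,0.7,0]

```text
time: 10.0
eef_pos: [0.4889, -0.052, 0.1689]
tcp_rot: [0.439, 0.555, -0.44, 0.553]
contact_force: [-0.3, 0.6, -3.6]
opening: 0.5
```

move_arm:
  commands: [0,0,0,0,0,0,0,0]

```text
time: 10.25
eef_pos: [0.4897, -0.0508, 0.1703]
tcp_rot: [0.439, 0.555, -0.439, 0.554]
contact_force: [0.4, 0.2, -4.5]
opening: 0.508
```

```bash
python3 - <<'E'
from h import *
s=ctrl.get_state();im=ctrl.read_camera('wrist');cv2.imwrite('pics/w3.png',im[:,:,::-1])
rep(s,(.578,-.032,.172),103.2)
E
```

```text
t 10.25 pos [ 0.4897 -0.0508  0.1703] xdir [-0.002  0.001 -1.   ] y [ 0.973  0.229 -0.001] zyaw -76.78 F [ 0.4  0.2 -4.5] op 43.4 q6 1.03
shift units (tool) [-0.07  3.61  0.07]
turn units (about tool x, down=> negative world yaw) 0.0
shift after turn [-0.07  3.61  0.07]
```

View pics/w3.png

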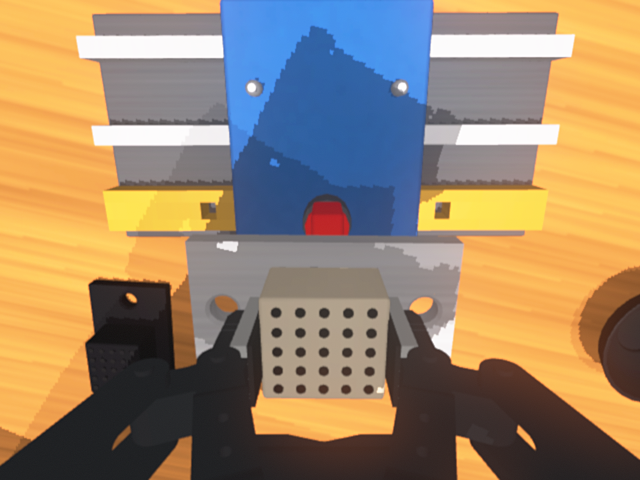

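The wrist view shows the peg tips at about (254,88) and (401,87), with the stage square to the held plate. I'll measure those pegs in the tool frame, using each peg's base at the stage top as a check.

```bash
python3 - <<'E'
from h import *
im=cv2.imread('pics/w3.png')
cv2.imwrite('pics/w3c.png',np.hstack([cv2.resize(im[70:110,x:x+40],None,fx=9,fy=9,interpolation=cv2.INTER_CUBIC) for x in (235,380)]))
s=ctrl.get_state();KM=cam('wrist',s)
g=cv2.cvtColor(im,cv2.COLOR_BGR2HSV)
for x0 in (238,385):
    sub=g[75:103,x0:x0+32];m=cv2.inRange(sub,(0,0,60),(180,70,255));c=max(cv2.findContours(m,0,1)[0],key=cv2.contourArea);print(cv2.boundingRect(c),np.add(cv2.minEnclosingCircle(c)[0],(x0,75)),cv2.minEnclosingCircle(c)[1])
    b=np.add(cv2.minEnclosingCircle(c)[0],(x0,75))
    # brightest tip
    m2=cv2.inRange(sub,(0,0,235),(180,60,255));M=cv2.moments(m2,True);t=np.array([M['m10'],M['m01']])/max(M['m00'],1)+(x0,75);print('tip',t,'tool@z.058',px2tool(*t,s['eef_pos'][2]-.058).round(4),px2w(*t,.058,KM).round(4),'blob@.053',px2tool(*b,s['eef_pos'][2]-.053).round(4))
E
```

```text
(8, 5, 16, 16) [253.5  88. ] 8.500100135803223
tip [251.2037037   87.07407407] tool@z.058 [ 0.1125  0.0926 -0.0406] [0.5705 0.0101 0.058 ] blob@.053 [ 0.1175  0.0925 -0.0402]
(6, 5, 17, 16) [399.71794891  88.14102554] 8.914045333862305
tip [402.          86.18367347] tool@z.058 [0.1125 0.0931 0.0437] [ 0.5903 -0.0718  0.058 ] blob@.053 [0.1175 0.0924 0.0434]
```

View pics/w3c.png

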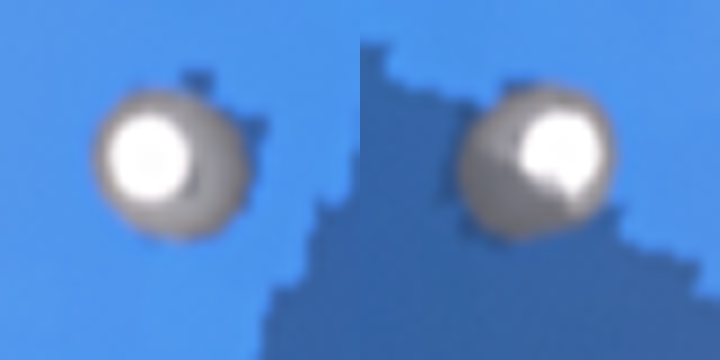

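move_arm:
  commands: [0,0.66,0.05,0,0,1,0,0,0,1,0,0,0,1,0,0,0.8,0,0,0,1,0,0,0,0.7,0,0,0,0.3,0,0,0,0,0,0,0]

```text
time: 11.42
eef_pos: [0.5792, -0.0317, 0.1004]
tcp_rot: [0.439, 0.555, -0.439, 0.554]
contact_force: [0.2, 0.3, -3.5]
opening: 0.497
```

```bash
python3 - <<'E'
from h import *
s=ctrl.get_state();im=ctrl.read_camera('wrist');cv2.imwrite('pics/w4.png',im[:,:,::-1])
rep(s,(.5791,-.0312,.0805),103.2)
cv2.imwrite('pics/w4c.png',cv2.resize(im[225:415,180:470,::-1],None,fx=2.7,fy=2.7,interpolation=cv2.INTER_CUBIC))
E
```

```text
t 11.43 pos [ 0.5792 -0.0317  0.1004] xdir [-0.001  0.    -1.   ] y [ 0.974  0.229 -0.001] zyaw -76.79 F [ 0.2  0.3 -3.5] op 42.5 q6 1.11
shift units (tool) [ 0.8   0.   -0.02]
turn units (about tool x, down=> negative world yaw) 0.0
shift after turn [ 0.8   0.   -0.02]
```

View pics/w4c.png

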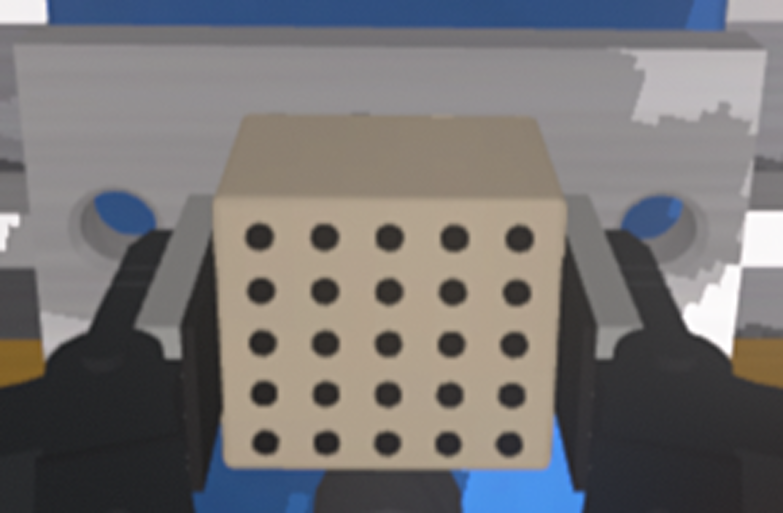

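move_arm:
  commands: [0.2,0,0,0,0.12,0,0,0,0.12,0,0,0,0,0,0,0]

```text
time: 11.98
eef_pos: [0.5793, -0.0317, 0.0897]
tcp_rot: [0.439, 0.554, -0.439, 0.554]
contact_force: [-0.7, 0.4, -3.5]
opening: 0.509
```

```bash
python3 - <<'E'
from h import *
s=ctrl.get_state();im=ctrl.read_camera('wrist')
rep(s,(.5791,-.0312,.0805),103.2)
cv2.imwrite('pics/w5c.png',cv2.resize(im[225:415,180:470,::-1],None,fx=2.7,fy=2.7,interpolation=cv2.INTER_CUBIC))
E
```

```text
t 11.97 pos [ 0.5793 -0.0317  0.0897] xdir [-0.001  0.    -1.   ] y [ 0.974  0.229 -0.001] zyaw -76.79 F [-0.7  0.4 -3.5] op 43.5 q6 1.11
shift units (tool) [ 0.37 -0.   -0.02]
turn units (about tool x, down=> negative world yaw) 0.0
shift after turn [ 0.37 -0.   -0.02]
```

View pics/w5c.png

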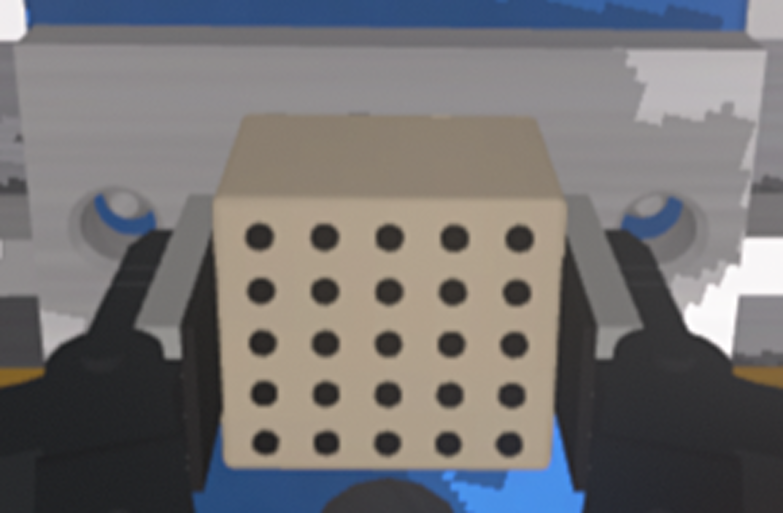

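```bash
python3 - <<'E'
from h import *
for p in [(127,203),(655,203)]: print(px2tool(180+p[0]/2.7,225+p[1]/2.7,.0317).round(4))
for p in [(118,226),(659,226)]: print('hole top centre',px2tool(180+p[0]/2.7,225+p[1]/2.7,.0245).round(4))
im=cv2.imread('pics/w5c.png');cv2.imwrite('pics/w5d.png',cv2.resize(np.hstack([im[170:280,60:190],im[170:280,590:720]]),None,fx=3,fy=3))
E
```

```text
[ 0.0317  0.001  -0.042 ]
[0.0317 0.001  0.0428]
hole top centre [ 0.0245  0.0006 -0.0417]
hole top centre [0.0245 0.0006 0.0418]
```

View pics/w5d.png

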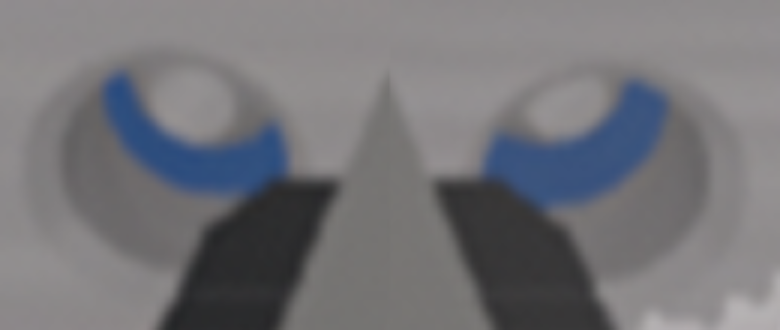

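Each peg shows inside its hole, about central on both sides, so I'm lowering.

move_arm:
  commands: [0.12,0,0.01,0,0.12,0,0,0,0.1,0,0,0,0,0,0,0]

```text
time: 12.52
eef_pos: [0.5796, -0.0319, 0.0813]
tcp_rot: [0.439, 0.554, -0.439, 0.554]
contact_force: [0.3, 0.9, -4.9]
opening: 0.501
```

move_arm:
  commands: [0.05,0,0,0,0,0,0,0]

```text
time: 12.78
eef_pos: [0.5797, -0.032, 0.0806]
tcp_rot: [0.439, 0.554, -0.439, 0.554]
contact_force: [-0.2, 0.5, -1.7]
opening: 0.507
```

move_arm:
  commands: [0.04,0,0,0,0.02,0,0,0,0,0,0,0]

```text
time: 13.15
eef_pos: [0.5798, -0.0321, 0.0805]
tcp_rot: [0.439, 0.554, -0.439, 0.554]
contact_force: [-4.7, 0.1, 5.4]
opening: 0.504
```

```bash
python3 - <<'E'
from h import *
s=ctrl.get_state();im=ctrl.read_camera('wrist');rep(s)
cv2.imwrite('pics/w6c.png',cv2.resize(im[205:415,165:485,::-1],None,fx=2.5,fy=2.5,interpolation=cv2.INTER_CUBIC))
E
```

```text
t 13.15 pos [ 0.5798 -0.0321  0.0805] xdir [-0. -0. -1.] y [ 0.973  0.229 -0.   ] zyaw -76.78 F [-4.7  0.1  5.4] op 43.0 q6 1.11
```

View pics/w6c.png

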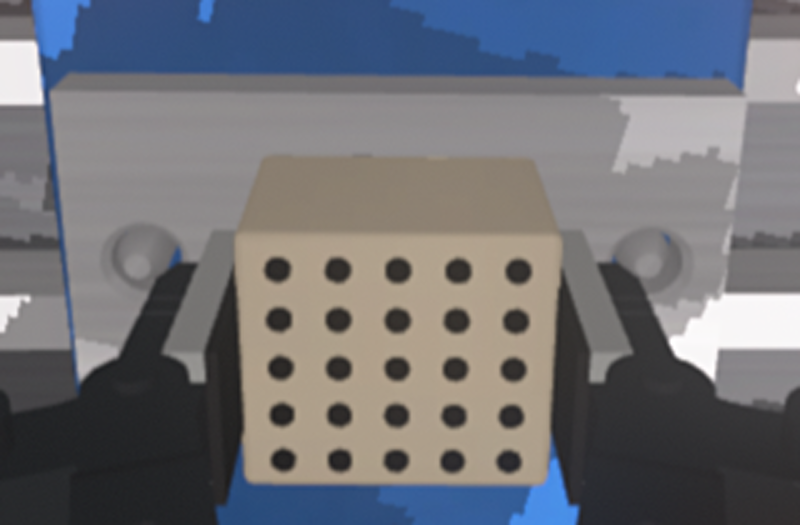

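It has reached contact at the expected seat height (z 0.0805), with the pegs well up inside the holes. Now I release, lift and check that the plate is flush.

move_arm:
  commands: [0,0,0,0,0,0,0,0,0,0,0,0,0,0,0,0]
  jaw: 75

```text
time: 13.7
eef_pos: [0.5796, -0.0321, 0.0787]
tcp_rot: [0.439, 0.554, -0.439, 0.554]
contact_force: [-0.0, 0.2, 0.2]
opening: 0.878
```

move_arm:
  commands: [-0.5,0,0,0,-1,0,0,0,-1,0,0,0,-1,-0.5,0,0,0,-1,0,0,0,-1,0,0,0,0,0,0,0,0,0,0]

```text
time: 14.7
eef_pos: [0.5196, -0.0464, 0.1671]
tcp_rot: [0.44, 0.554, -0.439, 0.555]
contact_force: [0.3, 0.1, 0.3]
opening: 0.878
```

```bash
python3 - <<'E'
from h import *
s=ctrl.get_state();im=ctrl.read_camera('wrist');rep(s,(.503,-.0496,.17))
cv2.imwrite('pics/w7.png',im[:,:,::-1])
E
```

```text
t 14.7 pos [ 0.5196 -0.0464  0.1671] xdir [ 0.002 -0.    -1.   ] y [0.974 0.228 0.002] zyaw -76.8 F [0.3 0.1 0.3] op 75.0 q6 1.06
shift units (tool) [-0.12 -0.68 -0.03]
```

View pics/w7.png

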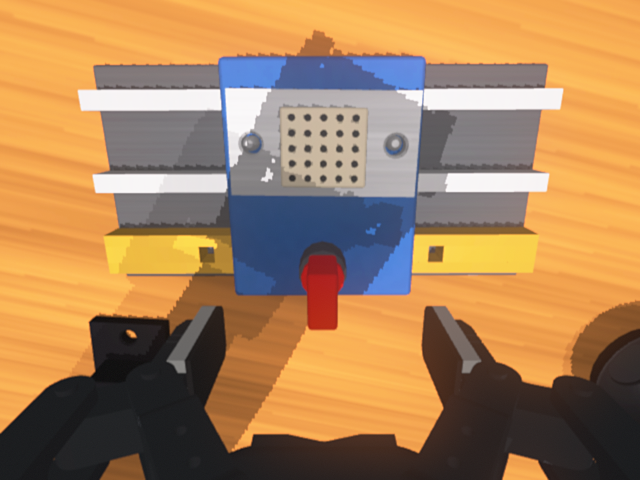

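```bash
python3 - <<'E'
from h import *
im=cv2.imread('pics/w7.png');cv2.imwrite('pics/w7c.png',cv2.resize(im[50:340,210:435],None,fx=2.06,fy=2.06,interpolation=cv2.INTER_CUBIC))
cv2.imwrite('pics/w7d.png',cv2.resize(np.hstack([im[75:210,215:285],im[75:210,365:435]]),None,fx=4.4,fy=4.4,interpolation=cv2.INTER_CUBIC))
s=ctrl.get_state();h=s['eef_pos'][2]
g=cv2.cvtColor(im,cv2.COLOR_BGR2HSV)
m=cv2.inRange(g,(0,150,60),(8,255,255));c=max(cv2.findContours(m,0,1)[0],key=cv2.contourArea);print('knob',cv2.boundingRect(c))
# tab top at home+4mm: z .107
m=cv2.inRange(g,(0,150,170),(8,255,255));c=max(cv2.findContours(m,0,1)[0],key=cv2.contourArea);x,y,w,hh=cv2.boundingRect(c);print(x,y,w,hh)
E
```

```text
knob (301, 266, 43, 64)
308 276 29 54
```

View pics/w7c.png

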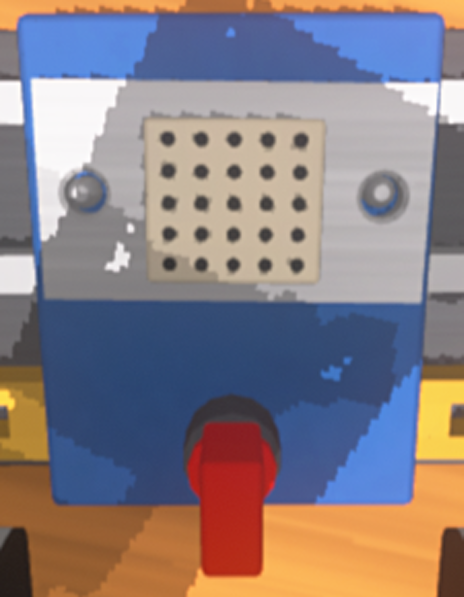

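View pics/w7d.png

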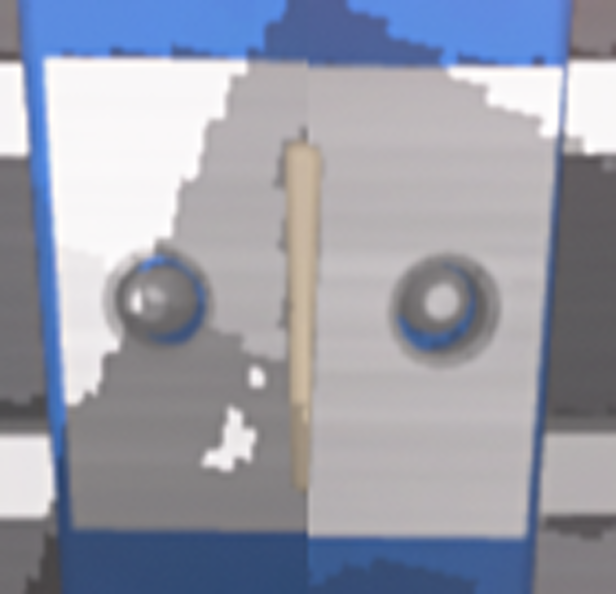

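```bash
python3 - <<'E'
from h import *
s=ctrl.get_state();h=s['eef_pos'][2]
# corners from crop d: left half x/4.4+215, right half (x-308)/4.4+365
L=lambda x,y:(215+x/4.4,75+y/4.4); Rr=lambda x,y:(365+(x-308)/4.4,75+y/4.4)
C=[L(44,57),Rr(561,66),Rr(527,538),L(71,528)]
for z in (.056,.060):
    P=[px2tool(*p,h-z) for p in C];print(z,np.round(P,4)[:,1:].tolist(),[round(float(np.linalg.norm(P[i]-P[(i+1)%4])),4) for i in range(4)])
S=[L(20,0)]
# knob tab top face z .107
for z in (.107,.103):
    for p in [(201,423),(258,423),(263,575),(201,575)]:
        print(z,px2tool(210+p[0]/2.06,50+p[1]/2.06,h-z).round(4)[1:])
print(px2tool(210+232/2.06,50+300/2.06,h-.056))
E
```

```text
0.056 [[0.0921, -0.0549], [0.091, 0.0549], [0.0305, 0.0548], [0.0319, -0.0557]] [0.1099, 0.0605, 0.1105, 0.0602]
0.06 [[0.0918, -0.054], [0.0908, 0.054], [0.0313, 0.0539], [0.0326, -0.0548]] [0.108, 0.0595, 0.1087, 0.0592]
0.107 [ 0.0115 -0.008 ]
0.107 [0.0115 0.0057]
0.107 [-0.0295  0.0073]
0.107 [-0.0295 -0.0085]
0.103 [ 0.0101 -0.0082]
0.103 [0.0101 0.0058]
0.103 [-0.0318  0.0075]
0.103 [-0.0319 -0.0087]
[ 0.11094032  0.0314786  -0.00067738]
```

The plate's outline measured at z = 56 mm comes to 110 x 60.5 mm, and assuming 60 mm would give 108 mm. So it is flat and fully down, with both pegs through. Next is the knob.

move_arm:
  commands: [0,-0.59,-0.03,0,0.5,0,0,0,1,0,0,0,0.8,0,0,0,0.4,0,0,0,0.14,0,0,0,0,0,0,0]
  jaw: 50

```text
time: 15.62
eef_pos: [0.5045, -0.049, 0.0955]
tcp_rot: [0.439, 0.554, -0.439, 0.554]
contact_force: [-0.5, 0.2, -0.2]
opening: 0.587
```

move_arm:
  commands: [0,0,0,0,0,0,0,0,0,0,0,0,0,0,0,0,0,0,0,0]
  jaw: 8
  force: 80

```text
time: 16.25
eef_pos: [0.5047, -0.0491, 0.0957]
tcp_rot: [0.439, 0.554, -0.439, 0.555]
contact_force: [1.1, -0.1, 0.7]
opening: 0.176
```

```bash
python3 - <<'E'
from h import *
s=ctrl.get_state();im=ctrl.read_camera('wrist');rep(s)
cv2.imwrite('pics/w8.png',im[:,:,::-1])
E
```

```text
t 16.25 pos [ 0.5047 -0.0491  0.0957] xdir [ 0.001 -0.    -1.   ] y [0.974 0.229 0.001] zyaw -76.78 F [ 1.1 -0.1  0.7] op 15.0 q6 1.04
```

View pics/w8.png

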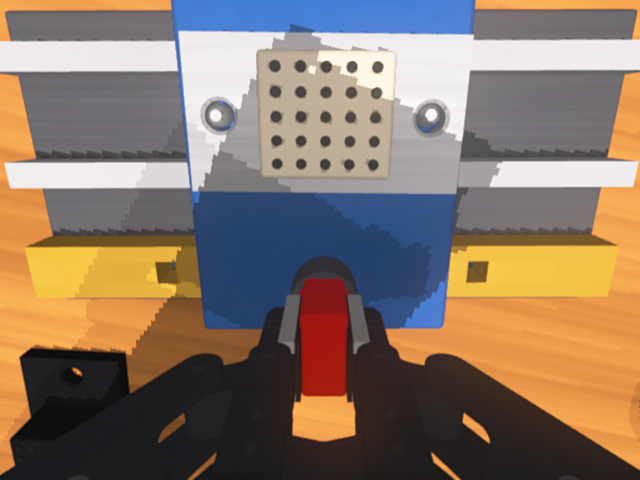

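The tab is held between the pads. The bar holes at ±80 mm show at (166,271) and (477,271), which gives the stage's exact offset.

```bash
python3 - <<'E'
from h import *
s=ctrl.get_state();h=s['eef_pos'][2]
im=cv2.imread('pics/w8.png');v=cv2.cvtColor(im,cv2.COLOR_BGR2GRAY)
H=[]
for x0,y0 in ((150,255),(462,255)):
    sub=v[y0:y0+32,x0:x0+32];c=max(cv2.findContours(cv2.inRange(sub,0,95),0,1)[0],key=cv2.contourArea);r=cv2.boundingRect(c);print(r);p=(x0+r[0]+r[2]/2,y0+r[1]+2)
    # top corners of the hole at z=.03
    for dx in (0,r[2]): print(px2tool(x0+r[0]+dx,y0+r[1]+r[3]/2,h-.03).round(4))
b=cv2.cvtColor(im,cv2.COLOR_BGR2HSV);row=cv2.inRange(b,(100,100,30),(125,255,255))
for rr in (210,225,300,318):
    xs=np.where(row[rr,160:480])[0]+160;print('stage',rr,[px2tool(x,rr,h-.046).round(4)[2] for x in (xs[0],xs[-1])])
E
```

```text
(6, 7, 22, 21)
[ 0.0656  0.0001 -0.0866]
[ 0.0656  0.0001 -0.0752]
(5, 7, 21, 20)
[0.0656 0.0004 0.0739]
[0.0656 0.0004 0.0847]
stage 210 [np.float64(-0.0588), np.float64(0.0585)]
stage 225 [np.float64(-0.0591), np.float64(0.0583)]
stage 300 [np.float64(-0.0589), np.float64(0.0581)]
stage 318 [np.float64(-0.0588), np.float64(0.0585)]
```

move_arm:
  commands: [-0.1,0,0,0,-0.16,0,0,0,-0.16,0,0,0,0,0,0,0,0,0,0,0]

```text
time: 16.92
eef_pos: [0.5045, -0.0487, 0.1048]
tcp_rot: [0.44, 0.554, -0.439, 0.555]
contact_force: [6.3, -0.8, -8.6]
opening: 0.173
```

move_arm:
  commands: [-0.06,0,0,0,0,0,0,0,0,0,0.2,0,0,0,0.3,0,0,0,0.3,0,0,0,0.3,0,0,0,0.3,0,0,0,0.18,0,0,0,0,0,0,0,0,0]

```text
time: 18.18
eef_pos: [0.5134, -0.0864, 0.1058]
tcp_rot: [0.44, 0.554, -0.438, 0.554]
contact_force: [7.6, 1.0, -9.0]
opening: 0.175
```

```bash
python3 - <<'E'
from h import *
s=ctrl.get_state();im=ctrl.read_camera('wrist');rep(s)
print('moved mm',np.dot(s['eef_pos'][:2]-[.5046,-.0490],[.2284,-.9736])*1e3)
cv2.imwrite('pics/w9.png',im[:,:,::-1])
E
```

```text
t 18.18 pos [ 0.5134 -0.0864  0.1058] xdir [ 0.002  0.002 -1.   ] y [0.974 0.228 0.002] zyaw -76.83 F [ 7.6  1.  -9. ] op 15.0 q6 0.98
moved mm 38.40005815747417
```

View pics/w9.png

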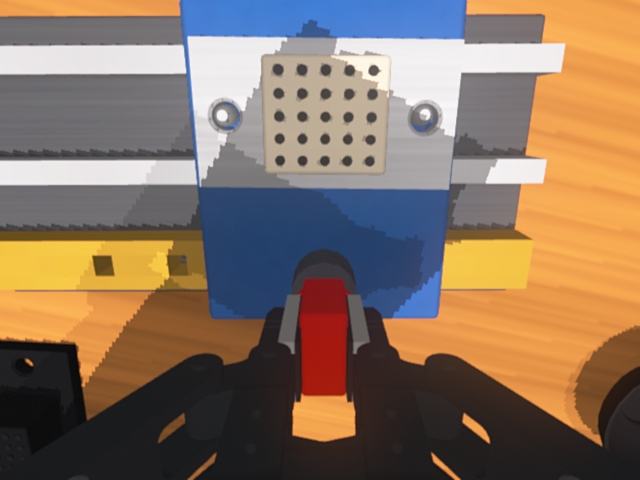

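The stage has moved toward the torch side with the block still seated. The visible holes at (103,265) and (177,265) let me check how far it travelled.

```bash
python3 - <<'E'
from h import *
s=ctrl.get_state();h=s['eef_pos'][2]
im=cv2.imread('pics/w9.png');v=cv2.cvtColor(im,cv2.COLOR_BGR2GRAY)
for x0,y0 in ((86,248),(160,248)):
    sub=v[y0:y0+34,x0:x0+34];c=max(cv2.findContours(cv2.inRange(sub,0,95),0,1)[0],key=cv2.contourArea);r=cv2.boundingRect(c);print(r)
    print([px2tool(x0+r[0]+dx,y0+r[1]+r[3]/2,h-.03).round(4)[2] for dx in (0,r[2])])
b=cv2.cvtColor(im,cv2.COLOR_BGR2HSV);row=cv2.inRange(b,(100,100,30),(125,255,255))
for rr in (205,220,295,310):
    xs=np.where(row[rr,160:480])[0]+160;print('stage',rr,[px2tool(x,rr,h-.046).round(4)[2] for x in (xs[0],xs[-1])])
cv2.imwrite('pics/w9c.png',cv2.resize(im[240:300,80:220],None,fx=5,fy=5,interpolation=cv2.INTER_CUBIC))
E
```

```text
(7, 8, 21, 19)
[np.float64(-0.1248), np.float64(-0.1134)]
(7, 7, 21, 20)
[np.float64(-0.0847), np.float64(-0.0734)]
stage 205 [np.float64(-0.0587), np.float64(0.0584)]
stage 220 [np.float64(-0.0589), np.float64(0.0586)]
stage 295 [np.float64(-0.0585), np.float64(0.0582)]
stage 310 [np.float64(-0.0587), np.float64(0.0584)]
```

View pics/w9c.png

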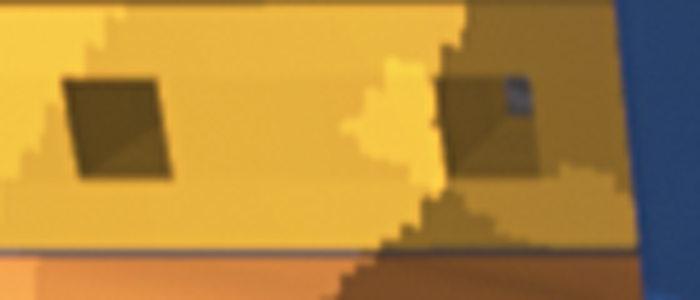

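I need about 1.1 mm more along +z, then lower the pin into the hole.

move_arm:
  commands: [0,0,0.045,0,0,0,0,0,0.1,0,0,0,0.1,0,0,0,0.1,0,0,0,0,0,0,0]

```text
time: 18.98
eef_pos: [0.5137, -0.0872, 0.0993]
tcp_rot: [0.44, 0.554, -0.438, 0.554]
contact_force: [4.9, 2.4, -3.9]
opening: 0.171
```

```bash
python3 - <<'E'
from h import *
s=ctrl.get_state();rep(s)
print('moved mm',np.dot(s['eef_pos'][:2]-[.5046,-.0490],[.2284,-.9736])*1e3)
E
```

```text
t 18.98 pos [ 0.5137 -0.0872  0.0993] xdir [ 0.001  0.003 -1.   ] y [0.974 0.228 0.001] zyaw -76.83 F [ 4.9  2.4 -3.9] op 14.6 q6 0.97
moved mm 39.2605177421018
```

Lift is now about 7.6 mm, and the 3.9 N spring force agrees, so the pin has entered the hole. I'll push it home.

move_arm:
  commands: [0.1,0,0,0,0.1,0,0,0,0.1,0,0,0,0,0,0,0,0,0,0,0]

```text
time: 19.6
eef_pos: [0.5139, -0.0884, 0.0928]
tcp_rot: [0.44, 0.554, -0.439, 0.554]
contact_force: [4.2, 3.3, 3.3]
opening: 0.172
```

move_arm:
  commands: [0.06,0,0,0,0.06,0,0,0,0,0,0,0,0,0,0,0]

```text
time: 20.1
eef_pos: [0.5141, -0.0886, 0.0921]
tcp_rot: [0.439, 0.554, -0.439, 0.554]
contact_force: [-2.4, 5.8, 16.2]
opening: 0.176
```

move_arm:
  commands: [0.04,0,0,0,0,0,0,0,0,0,0,0,0,0,0,0]

```text
time: 20.6
eef_pos: [0.5142, -0.0887, 0.0921]
tcp_rot: [0.439, 0.555, -0.439, 0.554]
contact_force: [-5.9, 5.8, 21.1]
opening: 0.171
```

```bash
python3 - <<'E'
from h import *
s=ctrl.get_state();rep(s)
print('moved mm',np.dot(s['eef_pos'][:2]-[.5046,-.0490],[.2284,-.9736])*1e3)
for n in ('wrist','top','side'):
    im=ctrl.read_camera(n);cv2.imwrite(f'pics/{n}9.png',im[:,:,::-1])
    if n=='top': cv2.imwrite('pics/top9c.png',cv2.resize(im[130:275,265:410,::-1],None,fx=4.1,fy=4.1,interpolation=cv2.INTER_CUBIC))
E
```

```text
t 20.6 pos [ 0.5142 -0.0887  0.0921] xdir [-0.001  0.    -1.   ] y [ 0.973  0.229 -0.001] zyaw -76.78 F [-5.9  5.8 21.1] op 14.6 q6 0.97
moved mm 40.829640319464694
```

View pics/wrist9.png

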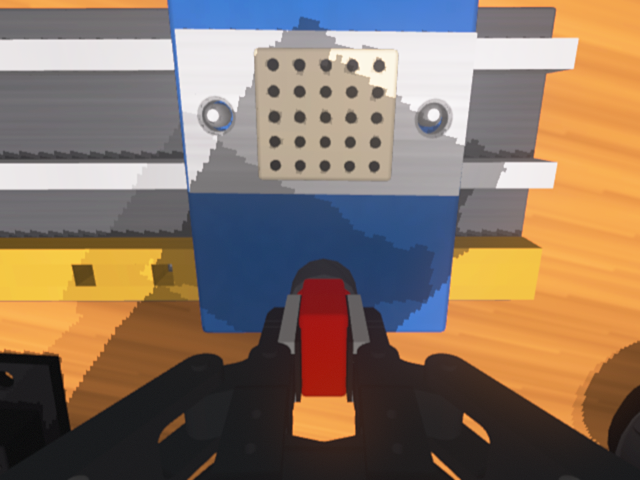

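View pics/top9.png

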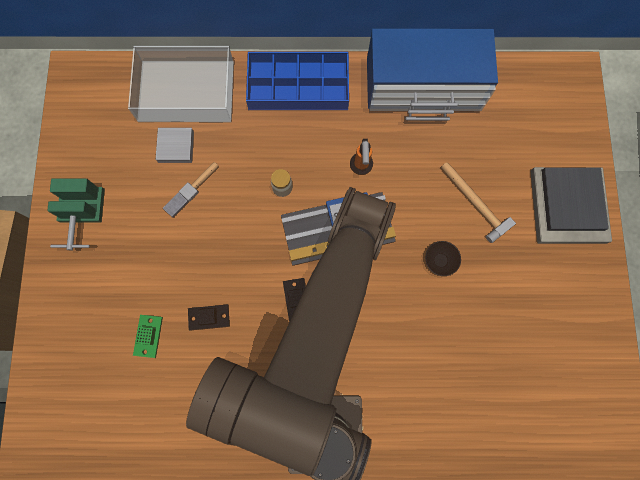

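The pin has hit a hard stop. The last 1 mm of command gave 0 mm of motion and took the push to 21 N, at the height expected for home. The top view shows the torch, jar, bowl, brush and hammer where they were, and the block still flat on its pegs. Handing in while still holding the knob.

```bash
python3 -c "
from h import *
rep(); print(ctrl.sign_off())"
```

```text
t 20.75 pos [ 0.5142 -0.0887  0.0921] xdir [-0.001  0.    -1.   ] y [ 0.974  0.229 -0.001] zyaw -76.78 F [-5.7  5.9 22.1] op 15.0 q6 0.97
the job is handed in; nothing more can be done
None
```

The job is done and handed in at about 20.8 s, with the fingers still holding the red knob down.

- **Block:** I seated the white block's plate on both stage pegs and let go. In the wrist view, taken with its top assumed 56 mm above the bench, the plate measured 110 x 60.5 mm, so it is fully down. It sits turned about 0.6°, which is within the slack of the holes.
- **Stage:** I pulled the knob up about 10 mm, for a lift of about 14 mm, and slid the stage to the next hole on the torch side. The holes seen in the bar put it 1.1 mm short at first, which I corrected. The gripper finished 40.8 mm along the rail from where it took the knob. That is slightly over the nominal 40 mm, about 39.5 mm of which was needed, but within the hole's play.
- **Pin:** It went into the hole and down to a hard stop. The last 1 mm of push gave no further motion, at about 21 N. The stop came 3.6 mm below the knob's resting height, against roughly 4 mm expected, which is within reading noise.
- **Other things:** In the last top view the torch, jar, bowl, brush and hammer appear unmoved, judged by eye.

The top and wrist cameras disagreed by about 2 mm on the peg position. I used a value between the two, and seeing the pegs through the plate holes confirmed it before I lowered the plate.

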